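Right the fallen bottle and release the bottle shuttle

TASK

One of the three bottles in the lane of the bottle shuttle has fallen over: stand it upright again in the lane, between the other two, while the carriage is still locked. Then pull the red index plunger straight back as far as it goes and keep it there, so that the carriage is free to run by its spring all the way to the left-hand stop with all three bottles standing. Finish while still holding the plunger fully back, as I will take the carriage over from there; leave the timer, the tape roll and the dish alone.

Things in the scene. Friction and masses are not known exactly. Their poses are not given: they have to be found in the camera images.
- shuttle: fixed aluminium bed of the bottle shuttle, 100 x 504 x 10 mm, on the worktop. Origin on the worktop, z up; y runs along the lane, the way the carriage travels (robot's left); x points away from the robot, the plunger is on the -x side. End blocks 43 mm high. The grey plunger bracket spans x -68 to -60, y -23 to 23 mm, 62 mm high
- lane_mid (a point): middle of the lane floor on the white carriage (350 mm long, 84 mm wide), moving with it; 56 mm above the worktop, at the start 40 mm to -y of the bed's origin; axes as the bed's. The floor has a 30 mm wide groove along its middle and a 6 mm high lip on each side, 78 mm between the lips
- carriage (a joint): run of the carriage along the bed's +y, m: 0 locked at the start (to 0.002 by play), 0.080 at the left-hand stop. A damped spring draws it with 3 N, about 3 s for the whole run once free. Its strip has seat holes at 0, 0.040 and 0.080: a plunger let go on the way drops into the next hole and locks it there
- plunger (a joint): how far the index plunger is pulled back along the bed's -x, m: 0 seated (pin 9 mm deep in its hole), clear of the hole from 0.009 on, 0.015 fully back at its stop. A spring returns it: about 4.7 N seated, 8.6 N fully back
- knob_center (a point): middle of the round red pull knob, moves with the plunger. Knob axis horizontal, along the bed's x; 25 to 27 mm in diameter from 4 mm on the +x side to 13 mm on the -x side of this point, narrower towards the bracket. At the start 42 mm above the worktop, 99 mm to -x of the bed's origin, 31 mm from the bracket; a 17 mm steel sleeve lies between
- fallen_center (a point): middle of the fallen bottle: clear, with a label and blue cap, 60 mm diameter, 116 mm tall, 0.14 to 0.28 kg; 58 mm from its foot on its axis; z from foot to cap. It lies along the lane, cap towards the bed's +y, axis 26 mm above the lane floor. For gripping and standing its body counts as 52 mm square
- fallen_cap (a point): middle of the fallen bottle's cap, on its axis 95 mm from its foot; axes as fallen_center. The cap is 33 mm wide, 34 mm long (78 to 112 mm from the foot) and lies clear of the lane floor
- bottle_right_center (a point): middle of the standing bottle at the shuttle's -y end of the lane, beside the fallen bottle's foot: same kind of bottle, its top 172 mm above the worktop. The point is 58 mm above its foot
- bottle_left_center (a point): middle of the standing bottle at the shuttle's +y end of the lane, beyond the fallen bottle's cap: same kind of bottle. The point is 58 mm above its foot
- timer: small white timer, 58 x 72 x 21 mm, on the worktop, to be left alone. Origin at the centre of its underside
- tape_roll: roll of green tape, 77 mm across, 19 mm high, on the worktop, to be left alone. Origin at the centre of its underside
- petri_dish: round dish, 90 mm across, 15 mm high, on the worktop, to be left alone. Origin at the centre of its underside
Mind the look-alikes: they are no part of the job. Leave any purple look-alike of the part that bears fallen_center alone.

How it is judged:
By the outcome, as a careful person would: the job done as asked, in the order asked, and still so for the second after the job is handed in, while the arm keeps its last pose, push and grip.
It also fails if it takes over 54 s, if anything falls off the work surface, if the arm or the gripper's body presses on something with over 40 N, if the wrist force passes 120 N, or if a joint passes its speed limit or range.

ROBOT

A 6-joint arm with a two-finger parallel gripper is mounted at the origin on a cart in front of the work surface, level with it; the furniture and walls round the work are solid. World frame = base frame: x ahead of the robot, y to its left, z up, the work surface at z = 0. Lengths are in mm, angles in rad, forces in N, time in s.
With the tool pointing down it reaches from about 275 to 975 mm from the base axis. Payload 8.4 kg.
Tool frame: the origin (TCP) lies on the centre line of the jaws, within the pads' length; the fingertips stand 11 mm ahead of it and the grasp point (between the pads) lies 8 mm behind it (ctrl.tcp_to_tips is the distance from the TCP to the fingertips, in mm); z points along the fingers, y is the line along which they close (so a half turn about z gives the same grasp; the last joint's range is limited). The gripper opens to 92 mm and grips with 3 to 60 N. Pads are 20 mm wide; open, the fingers measure 128 mm over their backs; the gripper's body (75 mm by 189 mm) begins 69 mm behind the grasp point.
Start: joints at [1.271, 0.353, 1.633, -0, 1.155, -0.002], TCP at [183.385, 597.493, 199.083] pointing down, gripper open.
Joint ranges: [-2.63, 2.63], [-0.92, 2.1], [0.06, 2.66], [-1.3, 4.44], [0, 2.69], [-3.02, 3.02]. Speed limits (rad/s): [2.22, 2.22, 2.79, 3.14, 3.14, 3.14].

INTERFACE

Orientations are given as [roll, pitch, yaw] about the fixed x, y, z axes, in that order (R = Rz(yaw) Ry(pitch) Rx(roll)).
In Python, from bench import ctrl gives the robot as it stands.
- The arm moves only by the shell command python3 -m pendant 'ROWS' [FORCE]. ROWS is text: rows parted by semicolons, each of 7 numbers parted by spaces: the turn, a rotation vector about the tool's x, y, z in degrees, then the shift along the tool's x, y, z in mm, then the opening, from 0 (shut) to 1 (fully open). In form: wx wy wz tx ty tz gripper; .... A call has 1 to 5 rows; each row shifts and turns the commanded pose from where the row before left it, along the tool's axes as they then stand; what a row does not reach is not made up. A row lasts 1/10 s, in which the tool goes at most 50 mm and 8.59 degrees, less where a joint would pass 70% of its speed; a pose out of reach is approached as far as the arm can. A call is refused whole if a number of a shift passes 50 or a number of a turn 8.59, either way. A call with a gripper value outside its range is refused whole. The fingers move at their own pace and stop on an object; FORCE is the grip in N (left out, the last holds). Time passes only in rows, so rows that do not move let the fingers close. It gives the time, the measured TCP pose, the force, the opening and the grip force at its end, in the units of the state.
- ctrl.read_state(): the state, without advancing time (a new reading comes with each control period).
- ctrl.camera(name): name is "scene" or "side" or "wrist"; returns a dict with "img" (420x560x3 uint8, red, green, blue), "depth" (420x560 float32, mm along the optical axis (not along the pixel's ray), 0 where there is no reading), "vertical_fov" (degrees; the focal length in pixels is half the picture's height over the tangent of half this angle, whatever the lens; pixels are square), "cx", "cy" (the principal point, pixels), "k1" (the pictures are not rectified: a ray, as slopes to the right and down, at radius r is drawn at 1 + k1 r^2 times it, then the intrinsics apply), "extrinsics" (4x4, takes a point from camera to world coordinates); the wrist camera has in their place "hand_eye" (4x4, takes a point from camera to tool coordinates, whose origin is the TCP and whose axes are the flange's). Camera axes: x right, y down, z forward; pixel columns grow to the right and rows downward; lengths in mm; the calibration is good to about 2 mm. A picture is of the moment at which its call begins: read the wrist's pose just before it.
- ctrl.finish_job(): hands the job in; it is judged then, once.
The state is a dict: "t": time; "joint_positions": joint angles; "dq": joint speeds; "joint_torque": joint torques, N m; "eef_pos": TCP position; "eef_rot": TCP orientation; "contact_force": force on the tool from outside, world axes, zero at the start; "torque": the same for the moment, N m; "finger_gap": finger opening in mm; "gripper_force": force on a finger pad.
Only numpy, scipy, OpenCV 4.12 (cv2) and the standard library are available. Lean on these libraries where they do the work, as an engineer would, in place of code of your own. Each camera call takes 0.05 s, during which the arm holds its last target. There are 200 camera calls.

## Working session

There is one attempt and no reset: what is moved stays moved. The work goes in short steps, Python scripts to look and compute and a shell command to move; the robot and the scene stay as the last step left them, time stands still between calls to the robot, and variables do not carry over. Pictures are saved under pics/ and viewed, at most 10 in all, crops included, and the job is handed in when it is done.

```bash
ls; mkdir -p pics; cat > h.py <<'E'
import numpy as np, cv2, pickle
from scipy.spatial.transform import Rotation as Ro
from bench import ctrl
def T(s):
    M=np.eye(4); M[:3,:3]=Ro.from_euler('xyz',s['eef_rot']).as_matrix(); M[:3,3]=s['eef_pos']; return M
def cam(n):
    s=ctrl.read_state(); c=ctrl.camera(n)
    E=T(s)@np.array(c['hand_eye']) if n=='wrist' else np.array(c['extrinsics'])
    c['E']=E; return c
def world(c):
    h,w=c['depth'].shape; f=h/2/np.tan(np.radians(c['vertical_fov'])/2)
    K=np.array([[f,0,c['cx']],[0,f,c['cy']],[0,0,1.]])
    u,v=np.meshgrid(np.arange(w),np.arange(h))
    p=cv2.undistortPoints(np.stack([u,v],-1).reshape(-1,1,2).astype(np.float64),K,np.array([c['k1'],0,0,0.]))[:,0]
    d=c['depth'].reshape(-1)
    P=np.c_[p*d[:,None],d]@c['E'][:3,:3].T+c['E'][:3,3]
    P[d==0]=np.nan
    return P.reshape(h,w,3)
def save(n,img,sc=1):
    cv2.imwrite('pics/'+n+'.png',cv2.resize(img[:,:,::-1],None,fx=sc,fy=sc,interpolation=cv2.INTER_CUBIC))
E
python3 - <<'E'
from h import *
for n in ['scene','side','wrist']:
    c=cam(n); pickle.dump(c,open(n+'.pkl','wb')); save(n+'0',c['img'])
    print(n,c['E'].round(2).tolist(),c['k1'])
s=ctrl.read_state();print(s)
E
```

```text
pics
scene [[0.65, -0.35, 0.68, -546.71], [-0.76, -0.27, 0.59, -752.39], [-0.02, -0.9, -0.44, 761.35], [0.0, 0.0, 0.0, 1.0]] -0.09075215406258132
side [[-1.0, -0.03, 0.08, 382.2], [-0.08, 0.45, -0.89, 1390.41], [-0.01, -0.89, -0.45, 738.25], [0.0, 0.0, 0.0, 1.0]] -0.13706819300484024
wrist [[0.29, 0.92, 0.24, 115.18], [0.96, -0.28, -0.08, 618.06], [-0.0, 0.25, -0.97, 384.41], [0.0, 0.0, 0.0, 1.0]] -0.052617363468646636
{'t': 0.15, 'joint_positions': array([ 1.27057542e+00,  3.53474800e-01,  1.63396195e+00,  1.72616223e-05,
        1.15521309e+00, -2.40952886e-03]), 'dq': array([ 0.00199585, -0.00216532, -0.00386164,  0.00118242, -0.00082235,
        0.00080859]), 'joint_torque': array([ 2.50476969e-04, -5.94213617e+01, -3.34468210e+01,  6.97046611e-02,
        2.04788038e-02, -6.98139957e-05]), 'eef_pos': array([183.27432689, 597.10499895, 198.54564999]), 'eef_rot': array([-3.14053551e+00, -1.83322204e-05,  2.84377429e+00]), 'contact_force': array([-0.16567268,  0.62274458,  0.25307417]), 'torque': array([ 0.01662957, -0.01205791, -0.01157363]), 'gripper_force': 0.0, 'finger_gap': 91.83923294476352}
```

View pics/scene0.png

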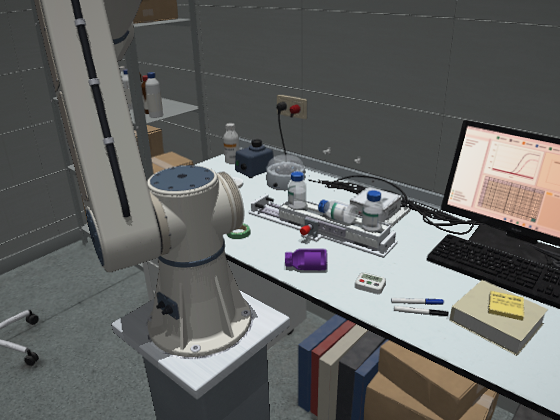

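View pics/side0.png

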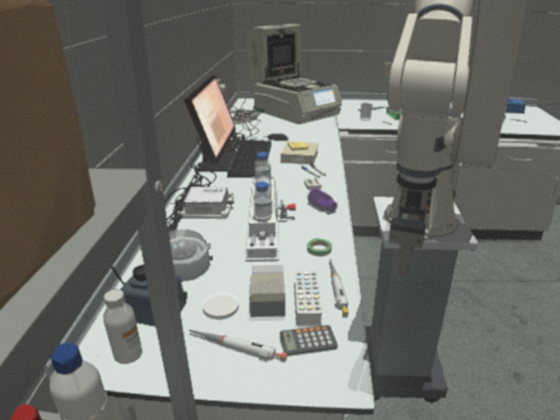

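The scene view shows the shuttle, its left end near (255,207) and right end near (390,245). The standing bottles are at (297,190) and (372,210), the red knob at (306,231). There are two bottles lying down: the clear one in the lane at (335,210) with a blue cap, and the purple look-alike on the table at (306,260). The clear one fits the description. I'll confirm that in a crop.

```bash
python3 - <<'E'
from h import *
c=pickle.load(open('scene.pkl','rb')); P=world(c); save('crop1',c['img'][160:290,235:415],4)
img=c['img'].astype(int); R,G,B=img[...,0],img[...,1],img[...,2]
hsv=cv2.cvtColor(c['img'],cv2.COLOR_RGB2HSV)
ok=(P[...,0]>250)&(P[...,0]<800)&(abs(P[...,1])<500)
def rep(nm,m):
    n,l,st,ce=cv2.connectedComponentsWithStats((m&ok).astype(np.uint8))
    for i in range(1,n):
        if st[i,4]>12:
            q=P[l==i]; print(nm,ce[i].round(),st[i,4],np.nanmedian(q,0).round(),np.nanmin(q,0).round(),np.nanmax(q,0).round())
rep('blue',(hsv[...,0]>100)&(hsv[...,0]<125)&(hsv[...,1]>140)&(hsv[...,2]>60)&(P[...,2]>20))
rep('red',((hsv[...,0]<6)|(hsv[...,0]>174))&(hsv[...,1]>150)&(P[...,2]>10))
rep('purple',(hsv[...,0]>130)&(hsv[...,0]<160)&(hsv[...,1]>100)&(P[...,2]>5))
# shuttle: z bands
for a,b,n in[(38,47,'endblocks/strip'),(54,59,'floor'),(60,64,'lip')]:
    m=(P[...,2]>a)&(P[...,2]<b)&(P[...,0]>300)&(P[...,0]<700)&(abs(P[...,1])<400); q=P[m]
    print(n,len(q),np.percentile(q,[1,50,99],axis=0).round().tolist(), cv2.minAreaRect(q[:,:2].astype(np.float32)) if len(q)>3 else '')
E
```

```text
blue [297. 176.] 93 [523. 125. 168.] [511. 112. 152.] [546. 144. 176.]
blue [374. 196.] 114 [ 551. -138.  169.] [ 541. -151.  151.] [ 573. -117.  174.]
blue [322. 205.] 54 [531.  31.  93.] [523.  22.  68.] [549.  40. 105.]
red [305. 230.] 68 [437.  25.  48.] [432.  16.  31.] [461.  39.  57.]
purple [307. 259.] 742 [326. -73.  40.] [ 289. -118.    5.] [373. -11.  60.]
endblocks/strip 783 [[304.0, -194.0, 38.0], [509.0, -31.0, 43.0], [691.0, 377.0, 47.0]] ((590.0794067382812, 97.53817749023438), (608.7049560546875, 385.6203308105469), 59.78279495239258)
floor 716 [[322.0, -176.0, 54.0], [520.0, -36.0, 56.0], [689.0, 351.0, 59.0]] ((601.99658203125, 68.54669189453125), (580.8216552734375, 305.0662841796875), 51.34476089477539)
lip 250 [[477.0, -177.0, 60.0], [518.0, 11.0, 62.0], [684.0, 384.0, 64.0]] ((569.5943603515625, 115.16465759277344), (590.810546875, 177.8321990966797), 78.33633422851562)
```

View pics/crop1.png

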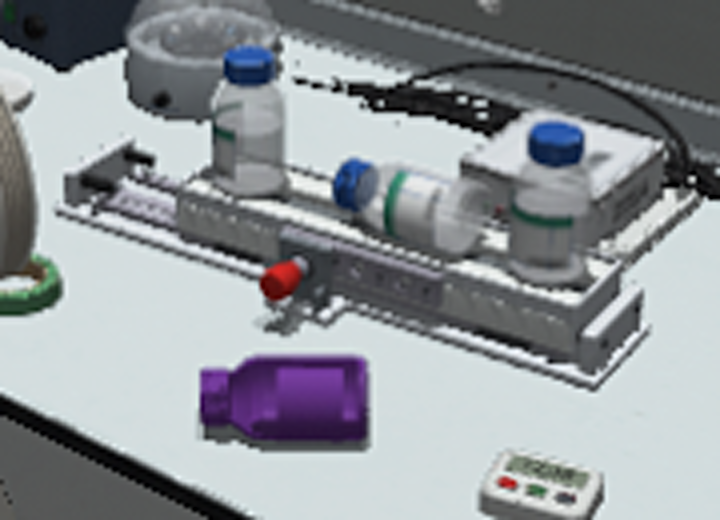

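The crop confirms it: the clear bottle with the blue cap at crop (355,185) lies in the lane and is the one to stand up. The purple bottle on the table stays untouched. I'm moving above the lane now, then turning the tool so its jaws close across the lane.

```bash
python3 -m pendant '0 0 0 -20 -16 -35 0.8; 0 0 0 -37 -32 -10 0.8; 0 0 0 -37 -32 -10 0.8; 0 0 0 -37 -32 -10 0.8; 0 0 0 -37 -32 -10 0.8'
python3 -m pendant '0 0 0 -37 -32 -5 0.8; 0 0 0 -37 -32 -5 0.8; 0 0 0 -37 -32 -5 0.8; 0 0 0 -37 -32 -5 0.8; 0 0 0 -37 -32 -5 0.8'
python3 -m pendant '0 0 0 -37 -32 0 0.8; 0 0 0 -37 -32 0 0.8; 0 0 0 -37 -32 0 0.8; 0 0 0 -37 -32 0 0.8; 0 0 8.4 0 0 0 0.8'
python3 -m pendant '0 0 8.4 0 0 0 0.8; 0 0 8.4 0 0 0 0.8; 0 0 8.4 0 0 0 0.8; 0 0 8.4 0 0 0 0.8; 0 0 8.4 0 0 0 0.8'
python3 -m pendant '0 0 8.4 0 0 0 0.8; 0 0 8.4 0 0 0 0.8; 0 0 0 0 0 0 0.8'
```

```text
t: 0.65
eef_pos: [302.2, 408.7, 274.3]
eef_rot: [-3.141, 0.0, 2.844]
contact_force: [0.3, 0.5, 0.7]
finger_gap: 73.5
gripper_force: 0.0
t: 1.15
eef_pos: [432.2, 201.4, 299.3]
eef_rot: [3.141, 0.0, 2.844]
contact_force: [0.8, 0.7, 0.5]
finger_gap: 73.8
gripper_force: 0.0
t: 1.65
eef_pos: [537.8, 32.9, 298.7]
eef_rot: [-3.14, 0.001, 2.695]
contact_force: [-0.6, 0.9, 1.2]
finger_gap: 73.4
gripper_force: 0.0
t: 2.15
eef_pos: [535.4, 37.5, 298.8]
eef_rot: [-3.141, -0.0, 1.958]
contact_force: [-0.6, 0.1, -1.4]
finger_gap: 73.3
gripper_force: 0.0
t: 2.45
eef_pos: [535.4, 37.5, 298.9]
eef_rot: [-3.141, -0.0, 1.669]
contact_force: [-0.4, 0.4, -0.2]
finger_gap: 73.1
gripper_force: 0.0
```

```bash
cat > meas.py <<'E'
from h import *
import sys
c=cam('wrist'); pickle.dump(c,open('wrist.pkl','wb')); P=world(c); save(sys.argv[1],c['img'])
hsv=cv2.cvtColor(c['img'],cv2.COLOR_RGB2HSV)
def rep(nm,m,amin=60):
    n,l,st,ce=cv2.connectedComponentsWithStats(m.astype(np.uint8))
    for i in range(1,n):
        if st[i,4]>amin:
            q=P[l==i]; q=q[~np.isnan(q[:,0])]
            if len(q): print(nm,ce[i].round(),st[i,4],'med',np.median(q,0).round(1),np.percentile(q,2,axis=0).round(),np.percentile(q,98,axis=0).round())
rep('blue',(hsv[...,0]>100)&(hsv[...,0]<125)&(hsv[...,1]>140)&(hsv[...,2]>60)&(P[...,2]>20))
rep('red',((hsv[...,0]<6)|(hsv[...,0]>174))&(hsv[...,1]>150)&(P[...,2]>10))
E
python3 meas.py w1
```

```text
blue [290.  96.] 1419 med [534.4 131.8 172.3] [517. 114. 171.] [552. 149. 174.]
blue [289. 187.] 312 med [545.6  33.7 101. ] [529.  25.  91.] [563.  42. 104.]
blue [290. 351.] 321 med [ 563.6 -139.9  172.6] [ 547. -149.  171.] [ 580. -133.  174.]
red [216. 175.] 345 med [448.6  31.1  52.1] [435.  19.  46.] [463.  41.  56.]
```

View pics/w1.png

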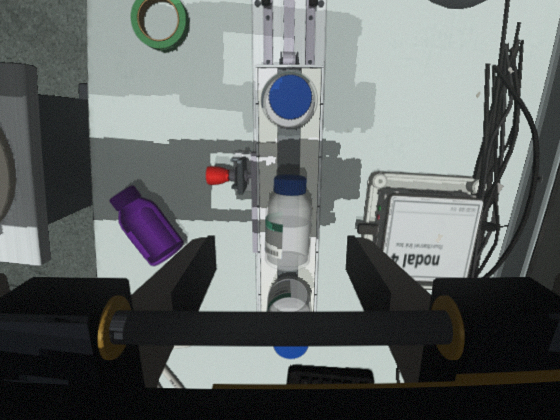

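The close view shows the left cap at (290,97), the fallen cap at (289,187), the knob at (216,175), and the right cap partly hidden at (290,351). I'll check the fallen bottle's depth profile along its axis, and the left bottle's fit.

```bash
python3 - <<'E'
from h import *
c=pickle.load(open('wrist.pkl','rb')); P=world(c)
for v in range(150,285,4):
    q=P[v,285:293]; m=np.nanmedian(q,0) 
    row=P[v,255:330]; hi=row[(row[:,2]>75)]
    print(v,m.round(), c['img'][v,289], (hi[:,0].min().round(),hi[:,0].max().round(),len(hi)) if len(hi) else '')
m=(abs(P[...,2]-62)<3)&(P[...,1]<90)&(P[...,1]>-60)&(P[...,0]>480)&(P[...,0]<610)
q=P[m]; print(len(q)); 
for y in range(-50,90,20):
    r=q[abs(q[:,1]-y)<10]; print(y,np.percentile(r[:,0],[2,98]).round())
E
```

```text
150 [542.  73.  46.] [67 70 72] 
154 [543.  68.  47.] [67 68 68] 
158 [543.  62.  47.] [61 64 64] 
162 [544.  57.  47.] [57 62 63] 
166 [544.  52.  46.] [43 46 47] 
170 [545.  46.  47.] [42 46 45] 
174 [545.  44.  65.] [35 38 47] 
178 [544.  44.  96.] [33 40 56] (np.float64(526.0), np.float64(565.0), 32)
182 [544.  40. 103.] [32 49 76] (np.float64(527.0), np.float64(565.0), 32)
186 [545.  35. 102.] [30 44 75] (np.float64(527.0), np.float64(566.0), 32)
190 [545.  30. 102.] [31 46 78] (np.float64(527.0), np.float64(566.0), 32)
194 [546.  25. 102.] [37 52 81] (np.float64(527.0), np.float64(566.0), 32)
198 [546.  20. 102.] [150 150 150] (np.float64(524.0), np.float64(570.0), 38)
202 [547.  16. 105.] [156 160 160] (np.float64(520.0), np.float64(575.0), 44)
206 [547.  12. 109.] [154 157 159] (np.float64(520.0), np.float64(576.0), 46)
210 [547.   8. 111.] [162 166 164] (np.float64(520.0), np.float64(576.0), 46)
214 [548.   3. 112.] [167 165 168] (np.float64(519.0), np.float64(577.0), 47)
218 [548.  -2. 113.] [149 152 154] (np.float64(520.0), np.float64(578.0), 47)
222 [549.  -7. 112.] [150 
[... 549 characters left out ...]
 191] (np.float64(524.0), np.float64(580.0), 45)
254 [553. -48. 112.] [162 166 165] (np.float64(524.0), np.float64(581.0), 45)
258 [554. -53. 112.] [159 160 161] (np.float64(524.0), np.float64(582.0), 45)
262 [554. -58. 112.] [157 157 158] (np.float64(526.0), np.float64(581.0), 43)
266 [555. -64. 112.] [140 145 141] (np.float64(532.0), np.float64(577.0), 36)
270 [555. -70. 110.] [130 137 137] (np.float64(546.0), np.float64(564.0), 15)
274 [ 561. -107.   47.] [45 44 49] 
278 [ 560. -102.   68.] [75 76 77] 
282 [ 559. -102.   80.] [72 75 70] (np.float64(547.0), np.float64(570.0), 17)
684
-50 [510. 595.]
-30 [509. 593.]
-10 [507. 592.]
10 [480. 590.]
30 [480. 587.]
50 [481. 586.]
70 [499. 584.]
```

```bash
python3 -m pendant '0 0 0 -11 9 0 0.62; 0 0 0 0 0 50 0.62; 0 0 0 0 0 40 0.62; 0 -7.5 0 0 0 0 0.62; 0 -7.5 0 0 0 0 0.62'; python3 -m pendant '0 0 0 0 0 0 0.62'; python3 -c "
from bench import ctrl;print(ctrl.read_state()['joint_positions'].round(2))"
```

```text
t: 3.0
eef_pos: [546.3, 25.3, 208.4]
eef_rot: [-3.141, 0.267, 1.671]
contact_force: [-0.8, 0.4, 0.1]
finger_gap: 57.1
gripper_force: 0.0
t: 3.1
eef_pos: [545.8, 29.1, 208.0]
eef_rot: [-3.139, 0.265, 1.678]
contact_force: [-0.2, -0.3, 0.7]
finger_gap: 57.0
gripper_force: 0.0
[ 0.23  0.24  1.8  -0.29  1.15  0.25]
```

```bash
python3 -m pendant '0 0 0 9 0 35 0.62; 0 0 0 9 0 35 0.62; 0 0 0 8 0 31 0.62; 0 0 0 6 0 25 0.62; 0 0 0 0 0 0 0.62'; python3 -m pendant '0 0 0 0 0 0 0; 0 0 0 0 0 0 0;0 0 0 0 0 0 0; 0 0 0 0 0 0 0; 0 0 0 0 0 0 0' 10; python3 -c "
from bench import ctrl;print(ctrl.read_state()['joint_positions'].round(2))"
```

```text
t: 3.6
eef_pos: [543.9, 24.5, 76.2]
eef_rot: [-3.135, 0.26, 1.673]
contact_force: [0.2, 0.2, 0.5]
finger_gap: 56.7
gripper_force: 0.0
t: 4.1
eef_pos: [546.9, 26.1, 80.3]
eef_rot: [3.139, 0.261, 1.671]
contact_force: [1.2, 1.5, 6.5]
finger_gap: 32.4
gripper_force: 10.0
[ 0.22  0.4   1.9  -0.34  0.9   0.34]
```

Cap gripped, with a gap of 32.4 mm. I'm lifting with a light grip so the bottle can swing foot-down, then checking.

```bash
python3 -m pendant '0 0 0 -3 0 -12 0; 0 5 0 -4 0 -18 0; 0 5 0 -3 0 -20 0; 0 5 0 0 0 -20 0; 0 0 0 0 0 -20 0' 8; python3 -m pendant '0 0 0 0 0 -10 0;0 0 0 0 0 0 0; 0 0 0 0 0 0 0'; python3 - <<'E'
from h import *
c=cam('scene');save('crop2',c['img'][140:270,245:405],4);print(ctrl.read_state()['joint_positions'].round(2))
E
```

```text
t: 4.6
eef_pos: [545.1, 28.0, 171.4]
eef_rot: [-3.142, -0.003, 1.67]
contact_force: [0.2, 0.8, -3.2]
finger_gap: 32.2
gripper_force: 8.0
t: 4.9
eef_pos: [544.9, 29.3, 179.4]
eef_rot: [-3.141, 0.0, 1.672]
contact_force: [-0.2, 0.1, -3.4]
finger_gap: 32.2
gripper_force: 8.0
[ 0.05  0.25  1.82 -0.    1.07 -0.05]
```

View pics/crop2.png

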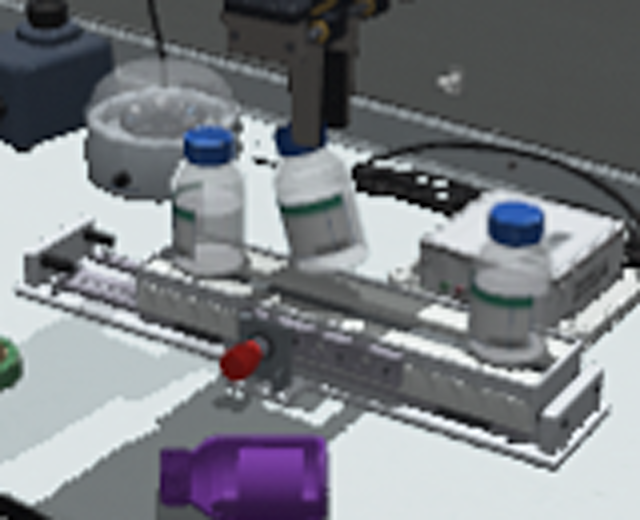

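The bottle hangs from the jaws, foot towards −y, about 15–20° off vertical: cap at crop (300,140), foot at (328,260). I'll measure the tilt by depth.

```bash
cat > tilt.py <<'E'
from h import *
b=.100; ex=np.array([np.cos(b),np.sin(b),0]); ey=np.array([-np.sin(b),np.cos(b),0])
def tilt(cx=545,cy=15):
    c=cam('scene');P=world(c).reshape(-1,3);P=P[~np.isnan(P[:,0])]
    d=P-[cx,cy,0]; x=d@ex;y=d@ey
    m=(abs(x)<45)&(abs(y)<60)&(P[:,2]>70)
    for z in range(70,175,10):
        k=m&(abs(P[:,2]-z)<5)
        if k.sum()>5: print(z,k.sum(),np.percentile(y[k],[3,97]).round(),np.percentile(x[k],[3,97]).round())
tilt()
E
python3 tilt.py
```

```text
90 12 [-5. 18.] [-30. -21.]
100 55 [-26.  22.] [-31.   3.]
110 65 [-26.  25.] [-30.   6.]
120 64 [-22.  27.] [-31.  11.]
130 68 [-19.  32.] [-30.   9.]
140 63 [-15.  35.] [-30.   9.]
150 63 [-12.  35.] [-31.   9.]
160 71 [-8. 39.] [-31.   7.]
170 69 [-5. 42.] [-28.   7.]
```

```bash
python3 -m pendant '0 6 0 -4 0 0 0; 0 6 0 -4 0 0 0; 0 6 0 -4 0 0 0; 0 0 0 0 0 0 0; 0 0 0 0 0 0 0' 12; python3 tilt.py
```

```text
t: 5.5
eef_pos: [546.1, 16.6, 177.6]
eef_rot: [-3.139, -0.313, 1.669]
contact_force: [-0.2, -0.0, -2.2]
finger_gap: 32.0
gripper_force: 12.0
90 36 [-18.  26.] [-30.  -6.]
100 51 [-21.  24.] [-30.   5.]
110 59 [-19.  34.] [-33.   6.]
120 57 [-18.  29.] [-31.   5.]
130 59 [-19.  34.] [-31.  11.]
140 66 [-18.  31.] [-30.   9.]
150 60 [-18.  32.] [-31.   9.]
160 66 [-16.  31.] [-33.   6.]
170 73 [-14.  33.] [-29.   9.]
```

```bash
python3 -m pendant '0 2 0 0 0 0 0; 0 0 0 -3 0 8 0; 0 0 0 -3 0 8 0; 0 0 0 -2 0 6 0; 0 0 0 0 0 0 0'; python3 -m pendant '0 0 0 -1 0 3 0; 0 0 0 0 0 0 0'; python3 -m pendant '0 0 0 -1 0 3 0; 0 0 0 0 0 0 0'
```

```text
t: 6.05
eef_pos: [545.7, 17.8, 154.1]
eef_rot: [-3.139, -0.349, 1.671]
contact_force: [0.3, 0.9, -2.6]
finger_gap: 32.1
gripper_force: 12.0
t: 6.25
eef_pos: [546.6, 17.4, 152.0]
eef_rot: [-3.141, -0.349, 1.671]
contact_force: [-0.2, 0.4, -3.2]
finger_gap: 32.4
gripper_force: 12.0
t: 6.45
eef_pos: [546.5, 17.3, 148.8]
eef_rot: [-3.141, -0.349, 1.671]
contact_force: [-0.5, -0.1, -2.3]
finger_gap: 32.0
gripper_force: 12.0
```

```bash
python3 -m pendant '0 0 0 -0.7 0 2 0; 0 0 0 0 0 0 0'; python3 -m pendant '0 0 0 -0.7 0 2 0; 0 0 0 0 0 0 0';  python3 tilt.py
```

```text
t: 6.65
eef_pos: [547.4, 17.0, 148.0]
eef_rot: [3.14, -0.349, 1.671]
contact_force: [-1.8, -2.9, 6.1]
finger_gap: 32.3
gripper_force: 12.0
t: 6.85
eef_pos: [547.8, 16.8, 146.7]
eef_rot: [3.139, -0.348, 1.672]
contact_force: [-2.7, -4.5, 13.8]
finger_gap: 32.2
gripper_force: 12.1
70 26 [-15.  28.] [-30.   5.]
80 50 [-18.  30.] [-30.   5.]
90 53 [-16.  32.] [-29.   7.]
100 55 [-16.  33.] [-30.   4.]
110 60 [-17.  27.] [-30.   9.]
120 58 [-15.  31.] [-30.   2.]
130 58 [-16.  32.] [-29.   3.]
140 76 [-15.  34.] [-27.  11.]
150 49 [-8. 31.] [-21.  11.]
160 35 [-13.  30.] [-22.  29.]
170 65 [-17.  30.] [-29.  22.]
```

```bash
python3 -m pendant '0 0 0 0.6 0 -1.8 0; 0 0 0 0 0 0 0.45; 0 0 0 0 0 0 0.5; 0 0 0 0 0 0 0.6; 0 0 0 0 0 0 0.6' 3; python3 -m pendant '0 0 0 0 0 -10 0.6; 0 0 0 0 0 -25 0.6; 0 0 0 0 0 -35 0.6; 0 0 0 0 0 -40 0.6; 0 -6 0 0 0 0 0.6'; python3 tilt.py; python3 - <<'E'
from h import *
c=cam('scene');save('crop3',c['img'][140:270,245:405],4)
E
```

```text
t: 7.4
eef_pos: [546.6, 17.5, 146.5]
eef_rot: [-3.141, -0.349, 1.671]
contact_force: [0.6, -0.3, -0.7]
finger_gap: 55.0
gripper_force: 0.0
t: 7.9
eef_pos: [553.2, -23.9, 254.5]
eef_rot: [3.136, -0.241, 1.668]
contact_force: [-0.1, 0.1, -0.1]
finger_gap: 55.3
gripper_force: 0.0
70 25 [-18.  26.] [-30.   5.]
80 57 [-19.  31.] [-30.   7.]
90 62 [-19.  33.] [-31.  10.]
100 56 [-19.  35.] [-31.   5.]
110 51 [-19.  30.] [-30.  10.]
120 63 [-20.  34.] [-29.   4.]
130 66 [-19.  28.] [-30.  10.]
140 68 [-17.  31.] [-27.  13.]
150 53 [-13.  27.] [-23.   3.]
160 41 [-10.  22.] [-21.   5.]
170 78 [-8. 27.] [-20.  17.]
```

View pics/crop3.png

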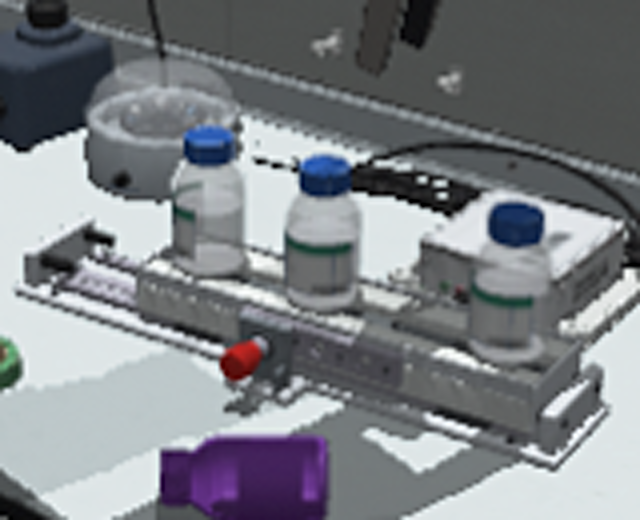

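All three bottles now stand: caps at crop (208,145), (325,175) and (517,222). The knob at (242,360) is still seated. Next I move over the knob with the jaws turned to close along the lane.

```bash
python3 -m pendant '0 -7 0 0 0 0 0.6; 0 -7 0 0 0 0 0.6; 0 0 0 21 -35 0 0.6; 0 0 0 21 -35 0 0.6; 0 0 0 21 -35 0 0.6'; python3 -m pendant '0 0 -8.5 0 0 0 0.6; 0 0 -8.5 0 0 0 0.6; 0 0 -8.5 0 0 0 0.6; 0 0 -8.5 0 0 0 0.6; 0 0 -8.5 0 0 0 0.6';  python3 -m pendant '0 0 -8.5 0 0 0 0.6; 0 0 -8.5 0 0 0 0.6; 0 0 -8.5 0 0 0 0.6; 0 0 -8.5 0 0 0 0.6; 0 0 -8.5 0 0 0 0.6'; python3 -m pendant '0 0 -5 0 0 0 0.6; 0 0 0 0 0 0 0.6'; python3 meas.py w2
```

```text
t: 8.5
eef_pos: [437.3, 33.1, 249.1]
eef_rot: [-3.138, -0.002, 1.672]
contact_force: [0.6, 0.6, -0.2]
finger_gap: 55.3
gripper_force: 0.0
t: 9.0
eef_pos: [438.7, 32.4, 249.4]
eef_rot: [-3.141, -0.003, 2.42]
contact_force: [1.0, 0.3, 0.3]
finger_gap: 55.3
gripper_force: 0.0
t: 9.5
eef_pos: [438.7, 32.4, 249.3]
eef_rot: [3.14, -0.003, -3.122]
contact_force: [0.8, -0.2, -0.5]
finger_gap: 55.3
gripper_force: 0.0
t: 9.7
eef_pos: [438.8, 32.3, 249.4]
eef_rot: [3.14, -0.002, -3.04]
contact_force: [0.6, -0.2, -0.6]
finger_gap: 55.5
gripper_force: 0.0
blue [261. 306.] 374 med [531.5  23.7 172.3] [525.   8. 169.] [537.  40. 174.]
red [278. 190.] 284 med [447.   30.1  52.8] [434.  19.  48.] [462.  40.  56.]
```

```bash
python3 -m pendant '0 0 0 -4 -2.5 45 0.6; 0 0 0 0 0 45 0.6; 0 0 0 0 0 45 0.6; 0 0 0 0 0 45 0.6; 0 0 0 0 0 0 0.6'; python3 -m pendant '0 0 0 0 0 20 0.6; 0 0 0 0 0 15 0.6; 0 0 0 0 0 0 0.6; 0 0 0 0 0 0 0.6'; python3 -m pendant '0 0 0 0 0 0 0; 0 0 0 0 0 0 0; 0 0 0 0 0 0 0; 0 0 0 0 0 0 0; 0 0 0 0 0 0 0' 40
```

```text
t: 10.25
eef_pos: [439.2, 29.8, 65.5]
eef_rot: [3.141, -0.011, -3.044]
contact_force: [-0.6, 0.1, 0.8]
finger_gap: 55.2
gripper_force: 0.0
t: 10.65
eef_pos: [444.7, 30.1, 36.5]
eef_rot: [3.141, 0.001, -3.042]
contact_force: [-0.2, 0.2, 0.3]
finger_gap: 54.9
gripper_force: 0.0
t: 11.15
eef_pos: [443.9, 29.7, 35.2]
eef_rot: [-3.141, 0.0, -3.041]
contact_force: [0.7, -7.0, 1.3]
finger_gap: 17.4
gripper_force: 21.3
```

```bash
python3 -m pendant '0 0 0 0 0 0 0; 0 0 0 0 0 0 0'; python3 - <<'E'
from h import *
c=cam('wrist');save('w3',c['img'][100:320,140:420],2.5)
c=cam('scene');P=world(c);hsv=cv2.cvtColor(c['img'],cv2.COLOR_RGB2HSV)
m=((hsv[...,0]<6)|(hsv[...,0]>174))&(hsv[...,1]>150)&(P[...,2]>10)&(abs(P[...,0]-445)<40)&(abs(P[...,1]-30)<40)
print(m.sum(),np.percentile(P[m],[0,50,100],axis=0).round())
E
```

```text
t: 11.35
eef_pos: [444.5, 29.6, 36.7]
eef_rot: [-3.141, 0.001, -3.041]
contact_force: [-7.0, -4.8, 33.9]
finger_gap: 8.3
gripper_force: 36.6
52 [[430.  16.  34.]
 [436.  25.  44.]
 [452.  42.  53.]]
```

View pics/w3.png

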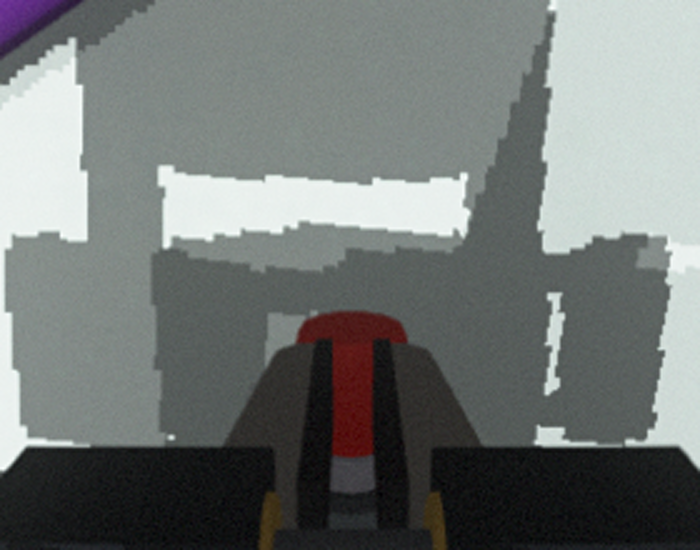

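The picture shows the pads only about 40 px (8 mm) apart, behind a red rim about 110 px wide. I need to work out where the pads sit relative to the knob, so I'll open again and project them.

```bash
python3 -m pendant '0 0 0 0 0 0 0.5; 0 0 0 0 0 0 0.5; 0 0 0 0 0 0 0.5; 0 0 0 0 0 0 0.5' ; python3 - <<'E'
from h import *
s=ctrl.read_state();c=cam('wrist');P=world(c);save('w4',c['img'][100:320,140:420],2.5)
f=210/np.tan(np.radians(c['vertical_fov'])/2);K=np.array([[f,0,c['cx']],[0,f,c['cy']],[0,0,1.]])
def proj(p):
    q=np.linalg.inv(c['E'])@np.r_[p,1]; r=cv2.projectPoints(q[None,:3],np.zeros(3),np.zeros(3),K,np.array([c['k1'],0,0,0.]))[0].ravel()
    return ((r-[140,100])*2.5).round()
M=T(s)
for n,p in dict(tipL=[0,23,11],tipR=[0,-23,11],tcp=[0,0,0],grasp=[0,0,-8]).items(): print(n,proj((M@np.r_[p,1])[:3]))
for n,p in dict(knobfront=[434.5,30,42],fronttop=[434.5,30,55],kc=[447.5,31,42],rear=[451.5,31,55]).items(): print(n,proj(np.array(p)))
inv=np.linalg.inv(M)
Q=(P.reshape(-1,3)@inv[:3,:3].T+inv[:3,3]).reshape(P.shape)
Pw=P
hsv=cv2.cvtColor(c['img'],cv2.COLOR_RGB2HSV);m=((hsv[...,0]<6)|(hsv[...,0]>174))&(hsv[...,1]>150)
v,u=np.where(m)
for r in range(v.min(),v.max()+1,4):
    k=m[r]; print(r,k.sum(),np.nanpercentile(Pw[r][k],[5,50,95],axis=0).round().tolist())
# finger points: lowest
k=(Q[...,2]>-60)&(Q[...,2]<25)&(abs(Q[...,1])>16)&(abs(Q[...,1])<50)&(abs(Q[...,0])<25)&~m
print('finger',k.sum(),np.percentile(Q[k],[1,50,99],axis=0).round())
print(s['eef_pos'],s['finger_gap'])
E
```

```text
t: 11.85
eef_pos: [443.9, 30.1, 35.2]
eef_rot: [-3.142, 0.0, -3.041]
contact_force: [-0.3, 0.2, -0.7]
finger_gap: 31.0
gripper_force: 0.0
tipL [442. 341.]
tipR [263. 342.]
tcp [352. 357.]
grasp [352. 369.]
knobfront [356. 330.]
fronttop [356. 349.]
kc [355. 382.]
rear [353. 421.]
227 16 [[433.0, 24.0, 35.0], [434.0, 28.0, 36.0], [434.0, 32.0, 36.0]]
231 38 [[433.0, 19.0, 42.0], [433.0, 28.0, 44.0], [435.0, 38.0, 45.0]]
235 42 [[433.0, 18.0, 47.0], [434.0, 28.0, 49.0], [435.0, 39.0, 50.0]]
239 44 [[434.0, 18.0, 47.0], [435.0, 28.0, 53.0], [438.0, 39.0, 55.0]]
243 44 [[436.0, 18.0, 48.0], [437.0, 28.0, 53.0], [439.0, 40.0, 56.0]]
247 44 [[438.0, 18.0, 48.0], [439.0, 29.0, 54.0], [442.0, 40.0, 56.0]]
251 42 [[441.0, 19.0, 48.0], [442.0, 29.0, 54.0], [444.0, 40.0, 56.0]]
255 42 [[443.0, 19.0, 48.0], [444.0, 29.0, 54.0], [447.0, 40.0, 56.0]]
259 40 [[446.0, 20.0, 48.0], [447.0, 29.0, 53.0], [449.0, 40.0, 55.0]]
263 37 [[448.0, 20.0, 49.0], [449.0, 29.0, 54.0], [452.0, 39.0, 55.0]]
267 35 [[451.0, 21.0, 48.0], [452.0, 30.0, 53.0], [454.0, 39.0, 55.0]]
271 31 [[454.0, 22.0, 49.0], [454.0, 3
[... 443 characters left out ...]

323 0 [nan, nan, nan]
327 0 [nan, nan, nan]
331 0 [nan, nan, nan]
335 0 [nan, nan, nan]
339 0 [nan, nan, nan]
343 0 [nan, nan, nan]
347 0 [nan, nan, nan]
351 0 [nan, nan, nan]
355 0 [nan, nan, nan]
359 0 [nan, nan, nan]
363 0 [nan, nan, nan]
367 0 [nan, nan, nan]
371 0 [nan, nan, nan]
375 0 [nan, nan, nan]
379 0 [nan, nan, nan]
383 0 [nan, nan, nan]
387 0 [nan, nan, nan]
391 0 [nan, nan, nan]
395 0 [nan, nan, nan]
399 0 [nan, nan, nan]
403 0 [nan, nan, nan]
407 0 [nan, nan, nan]
411 1 [[423.0, 2.0, 178.0], [423.0, 2.0, 178.0], [423.0, 2.0, 178.0]]
415 0 [nan, nan, nan]
finger 1914 [[-23. -30. -60.]
 [ 10.  16. -43.]
 [ 11.  30.  22.]]
[443.87468199  30.06290558  35.18206374] 31.008354740365288
  return np.nanmean(a, axis, out=out, keepdims=keepdims)
```

View pics/w4.png

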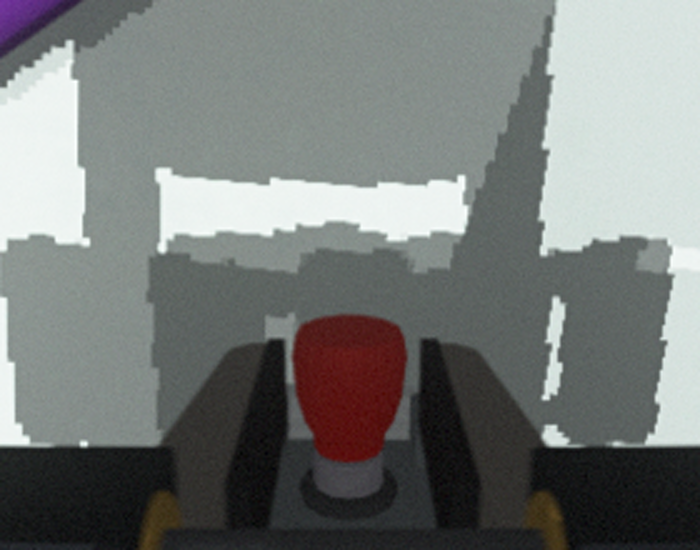

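The pads straddle the knob correctly, so 40 N was squeezing too hard and wedging it. I'll try again more gently.

```bash
python3 -m pendant '0 0 0 0 0 0 0; 0 0 0 0 0 0 0; 0 0 0 0 0 0 0; 0 0 0 0 0 0 0' 10; python3 -m pendant '0 0 0 0 0 0 0; 0 0 0 0 0 0 0'; python3 -m pendant '0 0 0 0 0 0 0; 0 0 0 0 0 0 0' 15;python3 -m pendant '0 0 0 0 0 0 0; 0 0 0 0 0 0 0' 20
```

```text
t: 12.3
eef_pos: [443.6, 29.6, 34.9]
eef_rot: [-3.141, -0.001, -3.041]
contact_force: [0.8, -5.2, -0.5]
finger_gap: 18.6
gripper_force: 8.1
t: 12.5
eef_pos: [443.6, 29.6, 34.9]
eef_rot: [-3.141, -0.001, -3.041]
contact_force: [0.5, -6.3, -1.8]
finger_gap: 18.9
gripper_force: 8.0
t: 12.7
eef_pos: [443.7, 29.6, 34.9]
eef_rot: [-3.141, -0.001, -3.041]
contact_force: [-0.1, -5.1, -1.0]
finger_gap: 18.0
gripper_force: 12.2
t: 12.9
eef_pos: [443.6, 29.6, 34.9]
eef_rot: [-3.141, -0.001, -3.041]
contact_force: [-0.3, -6.4, -0.8]
finger_gap: 17.8
gripper_force: 16.4
```

```bash
python3 -m pendant '0 0 0 0 0 0 0.4; 0 0 0 0 0 0 0.4; 0 0 0 -5 -1 0 0.4; 0 0 0 0 0 0 0.4'; python3 -m pendant '0 0 0 0 0 0 0; 0 0 0 0 0 0 0; 0 0 0 0 0 0 0; 0 0 0 0 0 0 0; 0 0 0 0 0 0 0' 20; python3 -m pendant '0 0 0 3 0 0 0; 0 0 0 0 0 0 0'; python3 -m pendant '0 0 0 3 0 0 0; 0 0 0 0 0 0 0'
```

```text
t: 13.3
eef_pos: [450.0, 29.7, 35.2]
eef_rot: [3.141, 0.001, -3.042]
contact_force: [-0.9, -1.0, -0.2]
finger_gap: 36.6
gripper_force: 0.0
t: 13.8
eef_pos: [448.8, 29.7, 35.0]
eef_rot: [3.141, -0.0, -3.042]
contact_force: [-0.3, 3.2, -0.7]
finger_gap: 17.0
gripper_force: 16.4
t: 14.0
eef_pos: [448.1, 29.6, 36.6]
eef_rot: [3.141, 0.004, -3.042]
contact_force: [-1.8, 3.5, 20.6]
finger_gap: 11.6
gripper_force: 19.5
t: 14.2
eef_pos: [447.3, 29.4, 37.2]
eef_rot: [3.142, 0.008, -3.042]
contact_force: [4.4, 4.2, 17.4]
finger_gap: 9.8
gripper_force: 18.5
```

```bash
python3 -m pendant '0 0 0 0 0 0 0.4; 0 0 0 0 0 0 0.4; 0 0 0 -1 0.3 7 0.4; 0 0 0 0 0 0 0.4' 3; python3 -m pendant '0 0 0 0 0 0 0; 0 0 0 0 0 0 0; 0 0 0 0 0 0 0; 0 0 0 0 0 0 0; 0 0 0 0 0 0 0' 3; python3 -m pendant '0 0 0 0 0 0 0; 0 0 0 0 0 0 0; 0 0 0 0 0 0 0' 8; python3 -m pendant '0 0 0 0 0 0 0; 0 0 0 0 0 0 0; 0 0 0 0 0 0 0' 16
```

```text
t: 14.6
eef_pos: [442.9, 29.2, 27.1]
eef_rot: [-3.142, -0.002, -3.041]
contact_force: [-0.2, 0.3, 0.6]
finger_gap: 36.4
gripper_force: 0.0
t: 15.1
eef_pos: [443.5, 29.3, 27.9]
eef_rot: [-3.142, -0.001, -3.041]
contact_force: [-1.7, -0.3, -1.4]
finger_gap: 25.4
gripper_force: 2.7
t: 15.4
eef_pos: [443.5, 29.3, 28.0]
eef_rot: [-3.142, -0.001, -3.041]
contact_force: [-1.8, -0.4, -3.2]
finger_gap: 25.2
gripper_force: 7.6
t: 15.7
eef_pos: [443.5, 29.3, 28.0]
eef_rot: [3.142, -0.001, -3.041]
contact_force: [-3.4, -0.0, -4.8]
finger_gap: 24.8
gripper_force: 15.3
```

Gripping 7 mm lower holds the full diameter: the gap is 25 mm and steady. I'll firm the grip and pull.

```bash
python3 -m pendant '0 0 0 0 0 0 0; 0 0 0 0 0 0 0; 0 0 0 0 0 0 0' 25; python3 -m pendant '0 0 0 3 0 0 0; 0 0 0 0 0 0 0'; python3 -m pendant '0 0 0 3 0 0 0; 0 0 0 0 0 0 0'
```

```text
t: 16.0
eef_pos: [443.5, 29.3, 28.0]
eef_rot: [3.142, -0.001, -3.041]
contact_force: [-3.6, -0.7, -4.0]
finger_gap: 24.0
gripper_force: 24.2
t: 16.2
eef_pos: [443.0, 29.2, 28.3]
eef_rot: [-3.142, 0.004, -3.042]
contact_force: [5.1, 0.2, -13.0]
finger_gap: 24.5
gripper_force: 23.4
t: 16.4
eef_pos: [440.2, 28.9, 28.4]
eef_rot: [-3.142, 0.004, -3.042]
contact_force: [5.4, 0.7, -13.1]
finger_gap: 24.1
gripper_force: 23.3
```

```bash
python3 -m pendant '0 0 0 3 0 0 0; 0 0 0 0 0 0 0'; python3 -m pendant '0 0 0 4 0 0 0; 0 0 0 0 0 0 0';  python3 -m pendant '0 0 0 3 0 0 0; 0 0 0 0 0 0 0'; python3 -m pendant '0 0 0 2 0 0 0; 0 0 0 0 0 0 0'; 
```

```text
t: 16.6
eef_pos: [437.3, 28.7, 28.4]
eef_rot: [-3.142, 0.005, -3.042]
contact_force: [6.4, 1.7, -14.2]
finger_gap: 24.1
gripper_force: 23.3
t: 16.8
eef_pos: [433.5, 28.3, 28.4]
eef_rot: [-3.142, 0.005, -3.042]
contact_force: [6.7, 0.8, -14.3]
finger_gap: 24.0
gripper_force: 23.2
t: 17.0
eef_pos: [430.8, 28.0, 28.5]
eef_rot: [-3.142, 0.006, -3.042]
contact_force: [6.5, 0.9, -14.1]
finger_gap: 24.2
gripper_force: 23.1
t: 17.2
eef_pos: [429.1, 27.9, 28.5]
eef_rot: [-3.142, 0.006, -3.042]
contact_force: [9.0, 2.1, -15.5]
finger_gap: 24.2
gripper_force: 23.1
```

```bash
python3 -m pendant '0 0 0 1.5 0 0 0; 0 0 0 0 0 0 0'; python3 -m pendant '0 0 0 1 0 0 0; 0 0 0 0 0 0 0'; python3 tilt.py|head -3
```

```text
t: 17.4
eef_pos: [428.4, 27.8, 28.6]
eef_rot: [-3.142, 0.007, -3.042]
contact_force: [9.3, 2.0, -17.5]
finger_gap: 24.0
gripper_force: 22.9
t: 17.6
eef_pos: [428.3, 27.8, 28.7]
eef_rot: [-3.142, 0.009, -3.042]
contact_force: [11.1, 2.2, -18.9]
finger_gap: 24.2
gripper_force: 22.7
70 6 [24. 39.] [-31. -23.]
90 10 [21. 29.] [-27. -17.]
130 14 [10. 19.] [-14.  14.]
```

The knob has stalled at 15.2 mm with the force rising, so it is at its stop. I'll add a slight pull and wait for the carriage.

```bash
python3 -m pendant '0 0 0 0.7 0 0 0; 0 0 0 0 0 0 0; 0 0 0 0 0 0 0; 0 0 0 0 0 0 0; 0 0 0 0 0 0 0'; for i in 1 2 3 4 5 6 7; do python3 -m pendant '0 0 0 0 0 0 0; 0 0 0 0 0 0 0; 0 0 0 0 0 0 0; 0 0 0 0 0 0 0; 0 0 0 0 0 0 0' | sed -n '1,2p;4,5p'; done; python3 - <<'E'
from h import *
c=cam('scene');save('crop4',c['img'][140:270,235:395],4)
P=world(c);hsv=cv2.cvtColor(c['img'],cv2.COLOR_RGB2HSV)
m=(hsv[...,0]>100)&(hsv[...,0]<125)&(hsv[...,1]>140)&(hsv[...,2]>60)&(P[...,2]>140)&(abs(P[...,0]-545)<60)&(abs(P[...,1])<300)
n,l,st,ce=cv2.connectedComponentsWithStats(m.astype(np.uint8))
for i in range(1,n):
    if st[i,4]>10: print(ce[i].round(),st[i,4],np.median(P[l==i],0).round())
E
```

```text
t: 18.15
eef_pos: [428.2, 27.8, 28.9]
eef_rot: [-3.142, 0.01, -3.042]
contact_force: [12.6, 2.7, -18.5]
finger_gap: 24.0
gripper_force: 22.8
t: 18.65
eef_pos: [428.2, 27.8, 28.9]
contact_force: [12.9, 2.9, -18.5]
finger_gap: 24.2
t: 19.15
eef_pos: [428.2, 27.7, 28.9]
contact_force: [13.5, 3.3, -18.8]
finger_gap: 24.0
t: 19.65
eef_pos: [428.2, 27.8, 28.9]
contact_force: [13.0, 2.0, -18.2]
finger_gap: 24.0
t: 20.15
eef_pos: [428.2, 27.8, 28.9]
contact_force: [12.6, 1.9, -18.8]
finger_gap: 23.9
t: 20.65
eef_pos: [428.2, 27.8, 28.9]
contact_force: [13.6, 1.5, -19.0]
finger_gap: 24.3
t: 21.15
eef_pos: [428.2, 27.7, 28.9]
contact_force: [13.4, 2.2, -18.5]
finger_gap: 24.3
t: 21.65
eef_pos: [428.2, 27.7, 28.9]
contact_force: [12.8, 2.8, -18.7]
finger_gap: 24.2
[277. 171.] 89 [516. 202. 168.]
[350. 189.] 118 [545. -59. 168.]
```

View pics/crop4.png

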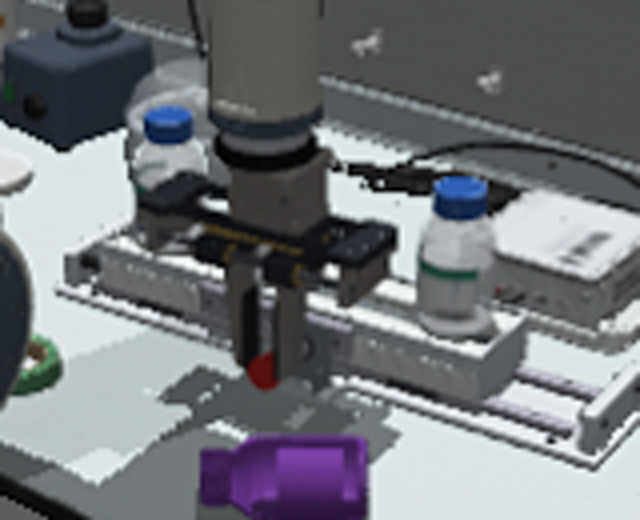

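The carriage has run about 80 mm to the left stop, with the outer caps now at crop (168,125) and (460,197). The arm hides the middle bottle, so I'll check it by depth from the side camera.

```bash
python3 - <<'E'
from h import *
for n in ['side','scene']:
    c=cam(n);P=world(c)
    if n=='side': save('side2',c['img'][140:260,200:360],4)
    for z0,z1 in[(120,150),(150,180)]:
        m=(abs(P[...,0]-540)<35)&(P[...,1]>50)&(P[...,1]<150)&(P[...,2]>z0)&(P[...,2]<z1)
        print(n,z0,m.sum(),np.percentile(P[m],[5,50,95],axis=0).round().tolist() if m.sum() else '')
E
```

```text
side 120 95 [[511.0, 103.0, 125.0], [531.0, 118.0, 143.0], [567.0, 128.0, 149.0]]
side 150 141 [[521.0, 92.0, 152.0], [538.0, 116.0, 168.0], [556.0, 124.0, 175.0]]
scene 120 0 
scene 150 0
```

View pics/side2.png

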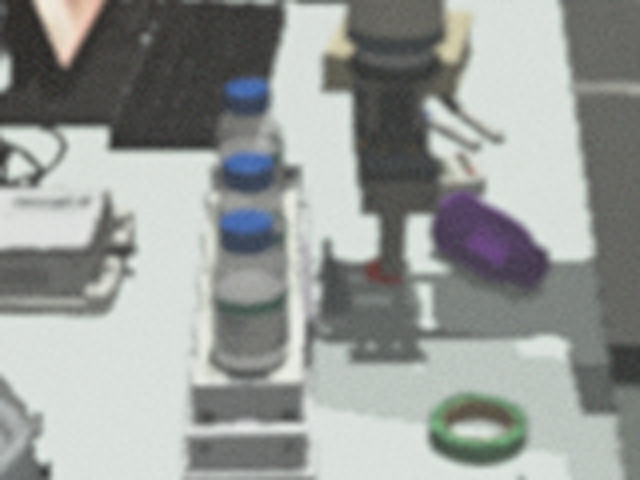

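The side view shows all three caps upright in line, at (247,95), (247,170) and (247,230). The carriage is against the left stop and the knob is held back.

```bash
python3 -c "
from bench import ctrl; print(ctrl.finish_job())"
```

```text
the job is handed in; nothing more can be done
None
```

The fallen bottle stands upright between the other two; the plunger is held fully back, and the carriage has run to the left-hand stop with all three bottles standing. I handed the job in at about 22 s, and the arm never went near the timer, tape roll or dish.

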